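Fill the spice carousel and bring the salt to the front

ROBOT

A 7-joint arm with a two-finger parallel gripper is mounted at the origin on a cart in front of the work surface, level with it; the furniture and walls round the work are solid. World frame = base frame: x ahead of the robot, y to its left, z up, the work surface at z = 0. Lengths are in m, angles in rad, forces in N, time in s.
With the tool pointing down it reaches from about 0.425 to 0.875 m from the base axis. Payload 4.7 kg.
Tool frame: the origin (TCP) lies between the finger pads, 19 mm behind the fingertips; this is the grasp point; z points along the fingers, y is the line along which they close (so a half turn about z gives the same grasp; the last joint's range is limited). The gripper opens to 87 mm and grips with 3 to 60 N. Pads are 19 mm wide; open, the fingers measure 117 mm over their backs; the gripper's body (75 mm by 190 mm) begins 51 mm behind the grasp point.
Start: joints at [1.18, 0.321, -0.07, 1.45, 0.023, 1.371, -0.057], TCP at [0.256, -0.597, 0.241] pointing down, gripper open.
Joint ranges: [-2.86, 2.86], [-0.3, 2.09], [-1.38, 1.24], [0.06, 2.45], [-1.56, 4.7], [0.09, 2.05], [-2.69, 2.69]. Speed limits (rad/s): [2.57, 2.57, 3.14, 3.14, 3.14, 3.14, 3.14].

INTERFACE

Orientations are given as a rotation vector (axis times angle).
In Python, from bench import ctrl, get_image, camera_model gives the robot as it stands (ctrl), with the cameras as plain functions.
- The arm moves only by the tool inch_along, called after ">>>" as name(argument=value, ...) on one line, values as JSON. Schema: {"type":"object","properties":{"deltas":{"type":"object","properties":{"sx":{"type":"array","items":{"type":"number"},"minItems":1,"maxItems":20},"sy":{"type":"array","items":{"type":"number"},"minItems":1,"maxItems":20},"sz":{"type":"array","items":{"type":"number"},"minItems":1,"maxItems":20},"turn":{"type":"array","items":{"type":"number"},"minItems":1,"maxItems":20},"jaw":{"type":"array","items":{"type":"number"},"minItems":1,"maxItems":20}},"additionalProperties":false,"required":["sx","sy","sz","turn","jaw"]},"squeeze":{"type":"number"},"only":{"type":"string"},"quiet":{"type":"boolean"},"lines":{"type":"string"}},"required":["deltas"],"additionalProperties":false}. deltas is an object with one list for each field, all of the same length, 1 to 20, a row being the entries at one place: sx, sy, sz (the shift in a scale on which 1.0 is 800 mm), turn (a turn about the tool's z in normalised numbers (1 is pi rad)), jaw (the opening from 0.0 (shut) to 1.0 (fully open)); each row is the pose to reach, as a shift and turn from the pose commanded when the call began, along the tool's axes at that moment; what a row does not reach only later rows make up. A row lasts 1/10 s, in which the tool goes at most 0.05 m and 0.15 rad, less where a joint would pass 70% of its speed; a pose out of reach is approached as far as the arm can. The fingers move at their own pace and stop on an object; squeeze is the grip in N (left out, the last holds). Time passes only in rows, so rows that do not move let the fingers close. The tool returns the time, the measured TCP pose, the force, the opening and the grip force at its end. only (a regular expression) keeps the lines of the reply that match it, lines (a string "A,B") keeps lines A to B, and quiet returns only ok. No shift or turn number may pass 1 either way. Input that does not fit is refused with a message, and nothing moves.
- ctrl.get_state(): the state, without advancing time (a new reading comes with each control period).
- get_image(name): name is "side" or "top" or "wrist"; returns the picture (400x640x3 uint8, red, green, blue); there is no depth.
- camera_model(name): a dict with "vertical_fov" (degrees; the focal length in pixels is half the picture's height over the tangent of half this angle, whatever the lens; pixels are square), "cx", "cy" (the principal point, pixels), "k1" (the pictures are not rectified: a ray, as slopes to the right and down, at radius r is drawn at 1 + k1 r^2 times it, then the intrinsics apply), "rvec" (rotation vector, rad) and "tvec" (3), from world to camera coordinates, as OpenCV has them; the wrist camera has in their place "hand_eye" (4x4, takes a point from camera to tool coordinates, whose origin is the TCP and whose axes are the flange's). Camera axes: x right, y down, z forward; pixel columns grow to the right and rows downward; lengths in m; the calibration is good to about 2 mm. A picture is of the moment at which its call begins: read the wrist's pose just before it. camera_model takes no time and is no camera call.
- ctrl.close_job(): hands the job in; it is judged then, once.
The state is a dict: "time": time; "joint_positions": joint angles; "qd": joint speeds; "joint_torque": joint torques, N m; "position": TCP position; "tool_rot": TCP orientation; "ft_force": force on the tool from outside, world axes, zero at the start; "torque": the same for the moment, N m; "grip_width": opening from 0.0 (shut) to 1.0 (fully open); "grip_force": force on a finger pad.
Only numpy, scipy, OpenCV 4.12 (cv2) and the standard library are available. Lean on these libraries where they do the work, as an engineer would, in place of code of your own. Each camera call takes 0.05 s, during which the arm holds its last target. There are 200 camera calls.

TASK

Set the salt shaker and the loose red-capped spice jar down upright in the two empty wells of the spice carousel, one in each, and let go of them. Then turn the carousel gently by the wooden handle on its centre post until the salt shaker stands at the front, in line with the steel nose of the base, and finish there still gripping the handle so that the turntable is held still. Leave the other things on the worktop where they are.

Things in the scene. Friction and masses are not known exactly. Their poses are not given: they have to be found in the camera images.
- carousel: Fixed base of the spice carousel: steel disc 224 mm across, cannot slide or turn. Origin on the turning axis at worktop level, z up. Its -x axis points to its front, roughly to the robot, marked by a rounded steel nose 30 mm wide, 11 mm high (a 12 mm stud on it up to 17 mm), that juts out from under the turntable to 173 mm from the axis.
- turntable (a joint): Angle of the wooden turntable (264 mm across, top 30 mm over the worktop) on the base, rad, counter-clockwise from above positive, any number of turns; friction of 0.06 N m keeps it where it is left. Of its five wells, 72 degrees apart, three hold tight-fitting red-capped spice jars that turn with it (tops 136 mm over the worktop). At 0 well_a is at the nose; it starts between 0.7 and 3.07.
- well_a (a point): Centre of the floor of one empty well, 30 mm over the worktop, 95 mm from the axis; turns with the turntable. Every well is a round wooden collar of 52 mm inner and 60 mm outer diameter, 24 mm high, standing on the turntable, for one piece.
- well_b (a point): The same for the other empty well, 144 degrees counter-clockwise from well_a with a filled well between them.
- handle: Wooden grip bar on top of the turntable's centre post, fixed to the turntable: 44 mm long (its x), 14 mm thick (its y), from 166 to 200 mm over the worktop. Its x axis points along the turntable's own x: the line from well_a to the axis. The steel post below it is 12 mm thick. It does not tip or lift. Origin: centre of its underside.
- handle_grip (a point): Point to grip the handle: on the turning axis, 185 mm over the worktop, middle of the bar; same axes as the handle.
- shaker: Salt shaker, the only piece of its shape: clear bulging body with a grey domed cap, 44 mm wide at the body, 34 mm at the cap (above 66 mm), 90 mm high, about 0.1 kg. Origin centre of its underside, z up. Stands on the worktop left of the carousel.
- jar: Spice jar with a red screw cap, standing alone on the worktop left of the carousel: body 42 mm wide, cap 45 mm wide from 85 to 106 mm high, about 0.11 kg; it slopes in from 75 mm to the cap. Origin centre of its underside, z up.
- glass: Bystander: small drinking glass, 48 mm wide, 61 high; origin at its underside.
- teaspoon: Bystander: steel teaspoon, 130 mm long, lying flat (11 mm high); origin at its underside.
- tape: Bystander: roll of tape lying flat, 96 mm across, 48 high; origin at its underside.
- lemon: Bystander: lemon, 78 x 55 mm; origin at its underside.
- garlic: Bystander: garlic bulb, 60 mm; origin at its underside.
- mug: Bystander: small white mug, 62 x 87 mm with its handle, 51 high; origin at its underside.

How it is judged:
By the outcome, as a careful person would: the job done as asked, in the order asked, and still so for the second after the job is handed in, while the arm keeps its last pose, push and grip.
It also fails if it takes over 72 s, if anything falls off the work surface, if the arm or the gripper's body presses on something with over 40 N, if the wrist force passes 120 N, or if a joint passes its speed limit or range.

## Working session

There is one attempt and no reset: what is moved stays moved. The work goes in short steps, Python scripts to look and compute and a tool call to move; the robot and the scene stay as the last step left them, time stands still between calls to the robot, and variables do not carry over. Pictures are saved under pics/ and viewed, at most 10 in all, crops included, and the job is handed in when it is done.

```bash
ls; mkdir -p pics; cat > h.py <<'E'
import numpy as np, cv2
from scipy.spatial.transform import Rotation as R
from bench import ctrl, get_image, camera_model
def cam(n):
    m=camera_model(n); f=200/np.tan(np.radians(m["vertical_fov"])/2)
    if n=="wrist":
        s=ctrl.get_state(); T=np.eye(4); T[:3,:3]=R.from_rotvec(s["tool_rot"]).as_matrix(); T[:3,3]=s["position"]
        M=T@np.array(m["hand_eye"])
    else:
        M=np.eye(4); Rm=R.from_rotvec(m["rvec"]).as_matrix(); M[:3,:3]=Rm.T; M[:3,3]=-Rm.T@np.array(m["tvec"])
    return m,f,M
def ray(c,u,v):
    m,f,M=c
    K=np.array([[f,0,m["cx"]],[0,f,m["cy"]],[0,0,1.]]);
    p=cv2.undistortPoints(np.array([[[u,v]]],float),K,np.array([m["k1"],0,0,0,0.]))[0,0]
    return M[:3,3],M[:3,:3]@np.array([p[0],p[1],1])
def onz(c,u,v,z):
    o,d=ray(c,u,v); return o+d*(z-o[2])/d[2]
def proj(c,P):
    m,f,M=c; q=M[:3,:3].T@(np.array(P)-M[:3,3]); a=q[:2]/q[2]; a=a*(1+m["k1"]*(a@a)); return a*f+[m["cx"],m["cy"]]
def snap(n,name):
    im=get_image(n); cv2.imwrite(f"pics/{name}.png",im[:,:,::-1]); return im
E
python3 - <<'E'
from h import *
for n in("top","side"):
    snap(n,n+"0"); m,f,M=cam(n); print(n,m,M[:3,3],M[:3,2])
print(ctrl.get_state())
E
```

```text
bench.py
pics
top {'vertical_fov': 44.749741695061545, 'cx': 316.8004011093929, 'cy': 188.72345131576836, 'k1': -0.15013616429515567, 'rvec': array([ 1.856684  , -2.00960119,  0.55658725]), 'tvec': array([0.03495067, 0.47650369, 1.44801333])} [-0.31654592  0.07694092  1.48959683] [ 0.50360264 -0.05055125 -0.86245519]
side {'vertical_fov': 51.68501915364988, 'cx': 314.8100387764631, 'cy': 197.24303967817798, 'k1': -0.10515167500814225, 'rvec': array([ 0.40573683, -2.44572594,  1.62862506]), 'tvec': array([0.44836218, 0.19195893, 1.52545301])} [0.00263044 1.40748888 0.76410202] [ 0.29288888 -0.87460465 -0.38637133]
{'time': 0.1, 'joint_positions': array([ 1.18013362,  0.32172389, -0.07007923,  1.45155156,  0.02263266,
        1.37080038, -0.05688626]), 'qd': array([-0.00261837, -0.00177721, -0.00100354, -0.00422922, -0.00012922,
        0.00120716, -0.0009303 ]), 'joint_torque': array([-4.90617731e-04, -4.92573130e+01, -4.05928306e-01, -3.13401747e+01,
       -6.41735760e-02,  3.94585077e-02,  9.04508101e-05]), 'position': array([ 0.25573174, -0.59707614,  0.24028778]), 'tool_rot': array([-3.07586272e+00, -6.31206345e-01,  7.29793761e-04]), 'ft_force': array([ 0.23004093, -0.30649859,  0.00287783]), 'torque': array([ 0.04615435, -0.04343633, -0.01094071]), 'grip_force': 0.0, 'grip_width': 0.9989654123875041}
```

View pics/top0.png

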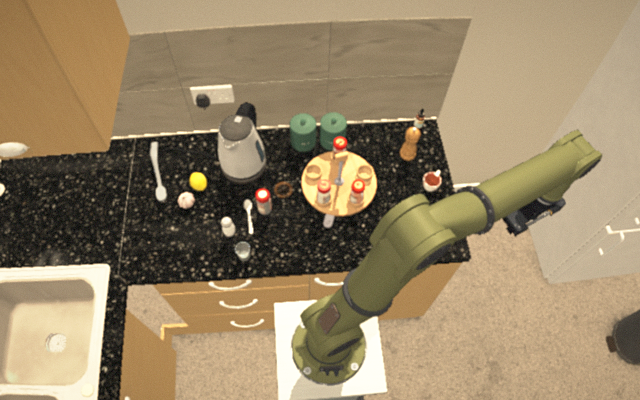

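View pics/side0.png

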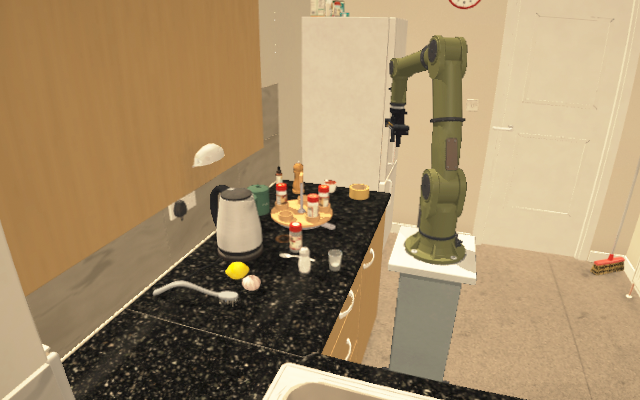

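Top view: the turntable is centred near (339,183), with empty wells near (314,172) and (365,174). The nose is near (329,220), the loose jar near (264,200) and the shaker near (228,227). I'll measure these next.

```bash
cat > m.py <<'E'
from h import *
c=cam("top"); cs=cam("side")
im=cv2.imread("pics/top0.png"); hsv=cv2.cvtColor(im,cv2.COLOR_BGR2HSV)
red=((hsv[...,0]<8)|(hsv[...,0]>172))&(hsv[...,1]>150)&(hsv[...,2]>90)
def blobs(mask,lo,c,z):
    n,l,s,ce=cv2.connectedComponentsWithStats(mask.astype(np.uint8))
    for i in range(1,n):
        if s[i,4]>=lo: print(s[i],ce[i].round(1),onz(c,*ce[i],z).round(4))
print("red top"); blobs(red,15,c,.1)
ims=cv2.imread("pics/side0.png"); h2=cv2.cvtColor(ims,cv2.COLOR_BGR2HSV)
r2=((h2[...,0]<8)|(h2[...,0]>172))&(h2[...,1]>150)&(h2[...,2]>90)
print("red side"); blobs(r2,15,cs,.1)
# turntable
w=(hsv[...,0]>8)&(hsv[...,0]<25)&(hsv[...,1]>60)&(hsv[...,2]>140)
w[:140]=0;w[225:]=0;w[:,:290]=0;w[:,385:]=0
pts=np.argwhere(w)[:,::-1].astype(np.int32); hull=cv2.convexHull(pts.reshape(-1,1,2))[:,0]
P=np.array([onz(c,*p,.03)[:2] for p in hull]); (xy,r)=cv2.minEnclosingCircle(P.astype(np.float32)); print("table",xy,r)
for n,p in dict(wellL=(314,172),wellR=(365,174),nose=(329,222)).items(): print(n,onz(c,*p,.054 if n!="nose" else .01))
print("shaker",onz(c,228,227,.05),"jar",onz(c,264,200,.05))
cv2.imwrite("pics/crop0.png",cv2.hconcat([cv2.resize(im[125:245,290:390],None,fx=4.8,fy=4.8,interpolation=3),cv2.resize(im[175:265,215:280],None,fx=4.8,fy=6.4,interpolation=3)]))
E
python3 m.py
```

```text
red top
[333 136  15  15 108] [339.7 143.2] [ 0.6739 -0.1     0.1   ]
[426 174  13  11  65] [432.  179.4] [ 0.5017 -0.3975  0.1   ]
[352 179  13  15  74] [357.8 187.8] [ 0.4882 -0.141   0.1   ]
[318 187  12   6  38] [323.5 189.9] [ 0.4885 -0.0263  0.1   ]
[255 188  16  15 121] [262.2 195.3] [0.4835 0.1767 0.1   ]
red side
[449   0  31   9  54] [463.6   5. ] [9.20000e-03 1.38251e+01 1.00000e-01]
[276 182  11   9  67] [281.2 187.1] [ 0.6835 -0.157   0.1   ]
[318 184  11   9  63] [322.9 188.9] [ 0.5028 -0.1972  0.1   ]
[307 193  12  10  65] [312.9 198. ] [ 0.511  -0.0856  0.1   ]
[289 223  13   9  83] [295.  227.9] [0.4825 0.1932 0.1   ]
[594 254  30  11 139] [608.7 260.3] [-0.5558  0.089   0.1   ]
table (0.5695936679840088, -0.12710365653038025) 0.18396462500095367
wellL [ 0.59004484 -0.00298832  0.054     ]
wellR [ 0.56848536 -0.18023644  0.054     ]
nose [ 0.41360822 -0.04039331  0.01      ]
shaker [0.40043093 0.29638022 0.05      ] jar [0.49341654 0.17475076 0.05      ]
```

View pics/crop0.png

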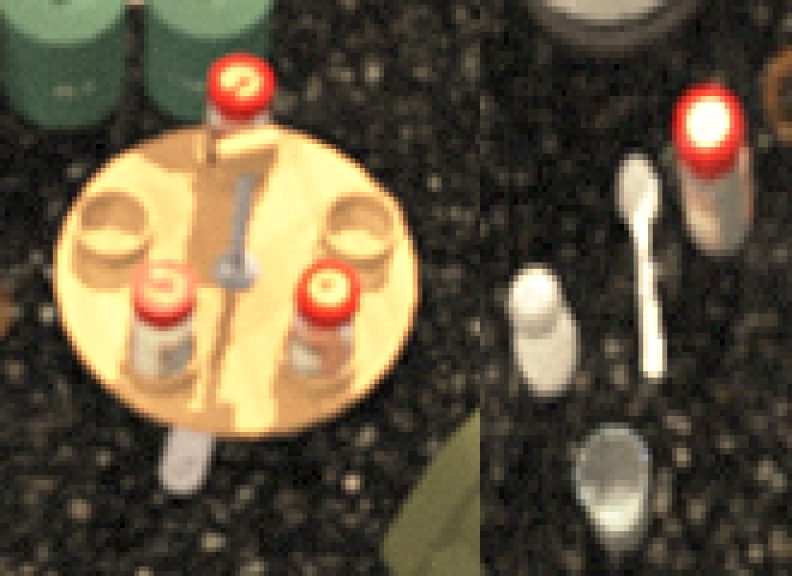

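The crop shows: the left rim centre is at crop (113,222) and the right at (361,232). The fixed caps are at (241,89), (163,293) and (328,293), and the nose tip is at (183,492). I'll triangulate the caps and fit the axis, angle and nose.

```bash
cat > f.py <<'E'
from h import *
from scipy.optimize import least_squares
c=cam("top"); cs=cam("side")
C=lambda x,y:(290+x/4.8-.4,125+y/4.8-.4); D=lambda x,y:(215+(x-480)/4.8-.4,175+y/6.4-.4)
def tri(a,b):
    o,d=ray(c,*a); p,e=ray(cs,*b); d/=np.linalg.norm(d); e/=np.linalg.norm(e)
    s=np.linalg.lstsq(np.c_[d,-e],p-o,rcond=None)[0]; A=o+s[0]*d;B=p+s[1]*e
    return (A+B)/2,np.linalg.norm(A-B)
for n,a,b in (("back",C(241,89),(281.5,186.5)),("LF",C(163,293),(313,198)),("RF",C(328,293),(323.5,188.5)),("jar",D(709,127),(295.5,227.5))): print(n,*tri(a,b))
obs=[(144,C(113,222),.054),(0,C(361,232),.054),(72,C(241,89),.1255),(216,C(163,293),.1255),(288,C(328,293),.1255)]
P=[onz(c,*u,z)[:2] for _,u,z in obs]
def res(q):
    return np.ravel([q[:2]-.095*np.array([np.cos(q[2]+np.radians(k)),np.sin(q[2]+np.radians(k))])-p for (k,_,_),p in zip(obs,P)])
r=least_squares(res,[.57,-.09,1.8]); q=r.x; print("axis",q[:2],"world ang",q[2],"res mm",(r.fun*1000).round(1))
t=onz(c,*C(183,490),.008)[:2]; d=q[:2]-t; print("nose dist",np.linalg.norm(d),"base yaw",np.arctan2(d[1],d[0]),"theta",q[2]-np.arctan2(d[1],d[0]))
st=onz(c,*C(178,470),.017)[:2];d=q[:2]-st;print("stud",np.linalg.norm(d),np.arctan2(d[1],d[0]))
for n,k in(("a",0),("b",144)): print(n,q[:2]-.095*np.array([np.cos(q[2]+np.radians(k)),np.sin(q[2]+np.radians(k))]))
print("jar",onz(c,*D(709,127),.0955)); print("shaker cap",onz(c,*D(533,298),.078),"base",onz(c,*D(550,368),.01))
im=cv2.imread("pics/side0.png");cv2.imwrite("pics/side0c.png",cv2.resize(im[160:290,210:350],None,fx=4.6,fy=4.6,interpolation=3))
print("kettle base",onz(c,243,178,.02),onz(c,265,168,.03),"spoon tip",onz(c,*D(640,170),.01),onz(c,*D(653,370),.01),"glass",onz(c,*D(612,500),.03))
s=ctrl.get_state();print(R.from_rotvec(s["tool_rot"]).as_matrix().round(3))
E
python3 f.py
```

```text
back [ 0.65518422 -0.09685184  0.12783384] 0.0016309308213279417
LF [ 0.48988144 -0.02591686  0.12636892] 0.0007822779592446961
RF [ 0.48148264 -0.13816834  0.12631346] 0.0008873617632092425
jar [0.48852724 0.176647   0.09358037] 0.003209867345411765
axis [ 0.5590359  -0.08839719] world ang 1.7867909931566408 res mm [ 2.1 -1.   6.5 -1.  -2.3 -0.5 -1.9  0.7 -4.4  1.9]
nose dist 0.1704466681502533 base yaw -0.32122447465906845 theta 2.1080154678157093
stud 0.16051167515482165 -0.36006249177003313
a [ 0.57939622 -0.18118974]
b [ 0.59710616 -0.00135895]
jar [0.48926748 0.17667176 0.0955    ]
shaker cap [0.40819296 0.29997429 0.078     ] base [0.40092951 0.29834821 0.01      ]
kettle base [0.60555427 0.24913126 0.02      ] [0.6353639  0.16904198 0.03      ] spoon tip [0.51549311 0.23356771 0.01      ] [0.39453162 0.22593887 0.01      ] glass [0.31398507 0.25295085 0.03      ]
[[ 0.919  0.394 -0.001]
 [ 0.394 -0.919  0.002]
 [-0.    -0.002 -1.   ]]
```

View pics/side0c.png

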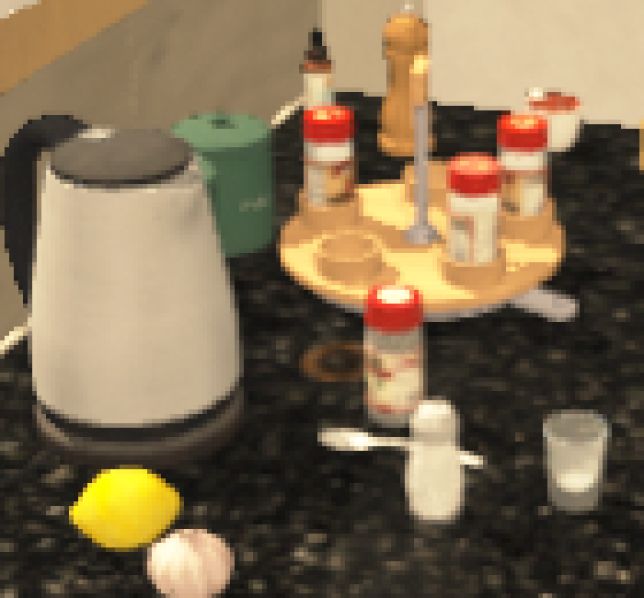

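Side view: the shaker stands at full-image (304,247–272), the kettle is well behind it and nothing is toppled. I'll move over the left area by an arc, high over the carousel.

The manual's scale: shifts go in shares of 800 mm and turns go in shares of pi rad. Converting my numbers, 0.494 m / 0.8 = 0.6175, -0.329 m / 0.8 = -0.4113, -0.92 rad / 3.1416 = -0.2928.

>>> inch_along(deltas={"sx": [0.375,0.375,0.375,0.375,0.375,0.375,0.375,0.6175,0.6175,0.6175,0.6175,0.6175,0.6175,0.6175,0.6175],"sy": [-0.1063,-0.1063,-0.1063,-0.1063,-0.1063,-0.1063,-0.1063,-0.4113,-0.4113,-0.4113,-0.4113,-0.4113,-0.4113,-0.4113,-0.4113],"sz": [-0.1,-0.1,-0.1,-0.1,-0.1,-0.1,-0.1,-0.1,-0.1,-0.1,-0.1,-0.1,-0.1,-0.1,-0.1],"turn": [-0.0955,-0.0955,-0.0955,-0.0955,-0.0955,-0.0955,-0.0955,-0.2228,-0.2228,-0.2228,-0.2228,-0.2228,-0.2228,-0.2928,-0.2928],"jaw": [1,1,1,1,1,1,1,1,1,1,1,1,1,1,1]}, squeeze=10)

```text
time: 1.6
position: [0.5809, -0.0958, 0.321]
tool_rot: [-2.465, -1.946, -0.001]
ft_force: [-0.1, -1.2, 1.0]
grip_width: 1.004
grip_force: 0.0
```

```bash
python3 - <<'E'
from h import *
import cv2
m=camera_model("wrist");print(m)
s=ctrl.get_state();print(s["time"],s["position"],s["joint_positions"].round(2),R.from_rotvec(s["tool_rot"]).as_matrix().round(3))
c=cam("wrist");snap("wrist","w0")
for P in [(.559,-.088,.2),(.58,-.18,.054),(.597,-.001,.054)]: print(proj(c,P))
E
```

```text
{'vertical_fov': 66.06847404596532, 'cx': 317.35819768489847, 'cy': 199.264512155774, 'k1': -0.021836339037147975, 'hand_eye': array([[-8.14889475e-04, -9.67072774e-01, -2.54498695e-01,
         6.90109424e-02],
       [ 9.99999317e-01, -5.74936535e-04, -1.01722899e-03,
        -7.61089433e-04],
       [ 8.37413859e-04, -2.54499350e-01,  9.67072582e-01,
        -1.44267719e-01],
       [ 0.00000000e+00,  0.00000000e+00,  0.00000000e+00,
         1.00000000e+00]])}
1.6 [ 0.58090018 -0.0958131   0.32100655] [ 0.57  0.2  -0.53  1.47  0.1   1.5  -0.19] [[ 0.232  0.973 -0.   ]
 [ 0.973 -0.232  0.001]
 [ 0.001 -0.001 -1.   ]]
[292.61496358 195.83672085]
[331.50083042 228.73514114]
[313.33850742  96.93163716]
```

View pics/w0.png

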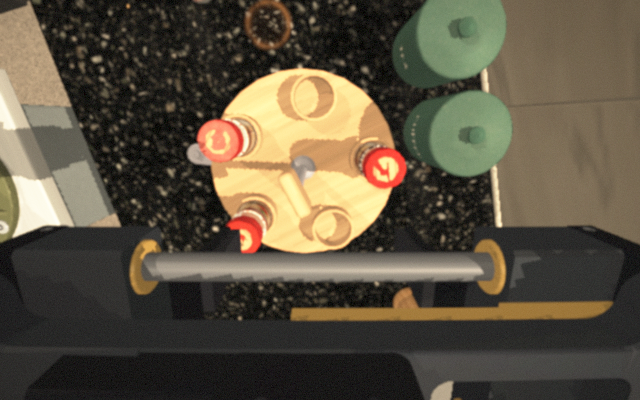

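The wrist view is clear. The wells are at about (306,98) and (330,227), the handle at about (295,194), the nose at about (190,153), and the turntable rim spans x 212–398 and y 69–253. I'll refine from this.

```bash
python3 - <<'E'
from h import *
c=cam("wrist")
im=cv2.imread("pics/w0.png");hsv=cv2.cvtColor(im,cv2.COLOR_BGR2HSV)
w=((hsv[...,0]>8)&(hsv[...,0]<28)&(hsv[...,1]>50)&(hsv[...,2]>120)).astype(np.uint8)
w[250:]=0;w[:65]=0;w[:,:205]=0;w[:,402:]=0
pts=np.argwhere(w)[:,::-1].astype(np.int32);hull=cv2.convexHull(pts.reshape(-1,1,2))[:,0]
P=np.array([onz(c,*p,.03)[:2] for p in hull if p[1]<246 ])
A=np.c_[2*P,np.ones(len(P))];s=np.linalg.lstsq(A,(P**2).sum(1),rcond=None)[0]
for _ in range(4):
    r=np.sqrt(s[2]+s[:2]@s[:2]);e=np.linalg.norm(P-s[:2],axis=1)-r;k=abs(e)<.004;P=P[k]
    A=np.c_[2*P,np.ones(len(P))];s=np.linalg.lstsq(A,(P**2).sum(1),rcond=None)[0]
print("circle",s[:2],r,len(P))
for n,p,z in (("handle",(295,194),.2),("h1",(285,174),.2),("h2",(306,215),.2),("b",(306.5,98),.054),("a",(331,226.5),.054),("nose",(188,153),.008)):
    q=onz(c,*p,z)[:2];d=q-s[:2];print(n,q,"r",np.linalg.norm(d),"ang",np.degrees(np.arctan2(d[1],d[0])))
cv2.imwrite("pics/w0c.png",cv2.resize(im[60:260,180:410],None,fx=3,fy=3,interpolation=3)[:, :])
E
```

```text
circle [ 0.55191046 -0.09330462] 0.13946314951712477 5
handle [ 0.56111798 -0.08932063] r 0.01003247244966611 ang 23.397593192288063
h1 [ 0.55717266 -0.0698831 ] r 0.02400537975851896 ang 77.33740867774131
h2 [ 0.56584068 -0.11055038] r 0.02216905947047256 ang -51.07055008895369
b [ 0.58791277 -0.00295047] r 0.09726273034300419 ang 68.27480830730808
a [ 0.57940941 -0.17920059] r 0.0901904135404765 ang -72.24792504806287
nose [ 0.39698482 -0.03353836] r 0.16605408941923164 ang 158.90469227602676
```

View pics/w0c.png

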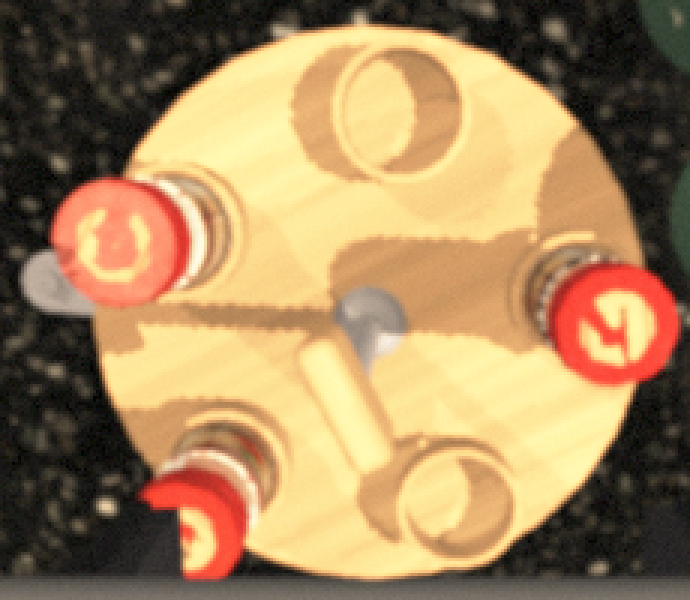

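Refined readings from the crop: well b's rim centre is at (399,113), well a's at (457,500), and the handle top's at (346,402). The fixed caps are at (120,242) and (617,322).

```bash
python3 - <<'E'
from h import *
m,f,M=cam("wrist")
s=ctrl.get_state()
c=(m,f,M)
C=lambda x,y:(180+x/3-.33,60+y/3-.33)
b=onz(c,*C(399,113),.054)[:2];a=onz(c,*C(457,500),.054)[:2];h=onz(c,*C(346,402),.2)[:2]
g=[onz(c,*C(*p),.136)[:2] for p in((119,241),(616,321))]
print("a",a,"b",b,"h",h,"caps",g,"dist ab (should be .1807)",np.linalg.norm(a-b))
rim=[(375,25),(640,240),(365,578),(640,385),(555,515),(520,83),(250,50),(130,160),(93,300)]
P=np.array([onz(c,*C(*p),.03)[:2] for p in rim]);A=np.c_[2*P,np.ones(len(P))];q=np.linalg.lstsq(A,(P**2).sum(1),rcond=None)[0];print("rim",q[:2],np.sqrt(q[2]+q[:2]@q[:2]),((np.linalg.norm(P-q[:2],axis=1))*1e3).round(1))
ax=(q[:2]+h)/2
for n,p in(("a",a),("b",b),("LF",g[0]),("back",g[1]),("nose",onz(c,*C(22,280),.008)[:2]),("stud",onz(c,*C(62,275),.017)[:2])):
    d=p-ax;print(n,np.linalg.norm(d).round(4),np.degrees(np.arctan2(d[1],d[0])).round(1))
e1=onz(c,*C(320,340),.2)-onz(c,*C(374,465),.2);print("handle ang",np.degrees(np.arctan2(e1[1],e1[0])),np.linalg.norm(e1))
E
```

```text
a [ 0.58084425 -0.17929502] b [ 0.59574991 -0.00401739] h [ 0.56119706 -0.08902971] caps [array([ 0.4897427, -0.0277852]), array([ 0.65457977, -0.09680476])] dist ab (should be .1807) 0.1759102756196101
rim [ 0.55945237 -0.09231258] 0.131900173381579 [133.  132.  130.5 133.4 132.8 128.3 133.1 132.4 131.5]
a 0.091 -77.0
b 0.0936 67.8
LF 0.0945 138.3
back 0.0945 -3.7
nose 0.1745 160.8
stud 0.1515 158.6
handle ang 98.29921908429716 0.04101745615716656
```

Converted, 0.283 m / 0.8 = 0.3538, -0.263 m / 0.8 = -0.3288.

>>> inch_along(deltas={"sx": [0.3538,0.3538,0.3538,0.3538,0.3538,0.3538,0.3538,0.3538,0.3538,0.3538],"sy": [-0.3288,-0.3288,-0.3288,-0.3288,-0.3288,-0.3288,-0.3288,-0.3288,-0.3288,-0.3288],"sz": [0,0,0,0,0,0.0875,0.0875,0.0875,0.0875,0.0875],"turn": [0,0,0,0,0,0,0,0,0,0],"jaw": [1,1,1,1,1,1,1,1,1,1]})

```text
time: 2.65
position: [0.3935, 0.2382, 0.2507]
tool_rot: [2.476, 1.933, -0.002]
ft_force: [0.1, -0.6, 0.5]
grip_width: 1.002
grip_force: 0.0
```

```bash
python3 - <<'E'
from h import *
s=ctrl.get_state();print(s["position"],s["joint_positions"].round(2),R.from_rotvec(s["tool_rot"]).as_matrix().round(3))
c=cam("wrist");snap("wrist","w1")
for P in [(.403,.299,.08),(.403,.299,0),(.489,.177,.106)]: print(proj(c,P))
E
```

```text
[0.39349378 0.23821283 0.25068147] [ 0.31 -0.09 -0.85  1.86 -0.07  1.35 -0.77] [[ 0.242  0.97  -0.001]
 [ 0.97  -0.242 -0.001]
 [-0.001 -0.    -1.   ]]
[312.94694683 126.18102681]
[313.9175853  124.52834513]
[426.21288486 227.30743242]
```

View pics/w1.png

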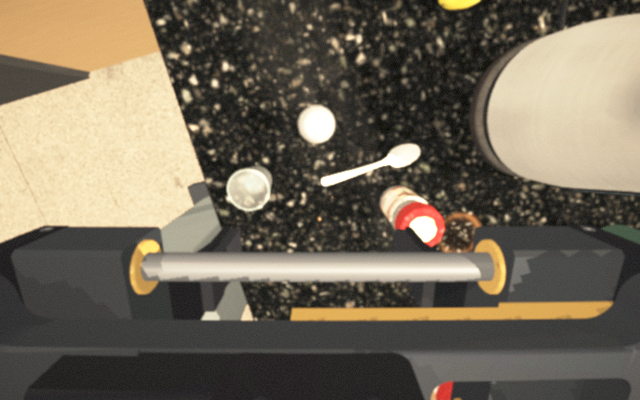

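The shaker is seen end-on at (316.5,124). The jar cap is near (420,223) and the spoon and glass are clear of the finger paths.

```bash
python3 - <<'E'
from h import *
c=cam("wrist");s=ctrl.get_state()
im=cv2.imread("pics/w1.png");g=cv2.cvtColor(im,cv2.COLOR_BGR2HSV)
w=((g[...,2]>130)&(g[...,1]<60)).astype(np.uint8);w=cv2.morphologyEx(w,2,np.ones((5,5),np.uint8))
n,l,st,ce=cv2.connectedComponentsWithStats(w)
for i in range(1,n):
    x,y,ww,h,a=st[i]
    if 290<ce[i][0]<345 and 100<ce[i][1]<150:
        p=(x+(ww-1)/2,y+(h-1)/2);print(st[i],ce[i]);
        for z in(.03,.08):
            q=onz(c,*p,z);print(z,q)
        Rm=R.from_rotvec(s["tool_rot"]).as_matrix();print("tool d",Rm.T@(onz(c,*p,.05)-s["position"]))
r=(((g[...,0]<8)|(g[...,0]>172))&(g[...,1]>120)&(g[...,2]>90)).astype(np.uint8);r[:195]=0;r[250:]=0
ys,xs=np.nonzero(r);print("jar red",xs.min(),xs.max(),ys.min(),ys.max(),onz(c,(xs.min()+xs.max())/2,(ys.min()+ys.max())/2,.098))
E
```

```text
[ 298  106   37   37 1124] [316.1930605 123.7411032]
0.03 [0.40762033 0.29846319 0.03      ]
0.08 [0.40806361 0.29926798 0.08      ]
tool d [ 0.06310984 -0.00253352  0.20123157]
jar red 395 445 202 247 [0.48690527 0.17648329 0.098     ]
```

Converted, 0.195 m / 0.8 = 0.2438, 0.063 m / 0.8 = 0.0788.

>>> inch_along(deltas={"sx": [0.0788,0.0788,0.0788,0.0788,0.0788,0.0788,0.0788,0.0788,0.0788,0.0788,0.0788,0.0788,0.0788,0.0788,0.0788,0.0788,0.0788],"sy": [-0.0031,-0.0031,-0.0031,-0.0031,-0.0031,-0.0031,-0.0031,-0.0031,-0.0031,-0.0031,-0.0031,-0.0031,-0.0031,-0.0031,-0.0031,-0.0031,-0.0031],"sz": [0,0,0.0625,0.125,0.1625,0.2,0.225,0.2438,0.2438,0.2438,0.2438,0.2438,0.2438,0.2438,0.2438,0.2438,0.2438],"turn": [0,0,0,0,0,0,0,0,0,0,0,0,0,0,0,0,0],"jaw": [1,1,1,1,1,1,1,1,1,0,0,0,0,0,0,0,0]}, squeeze=12)

```text
time: 4.4
position: [0.4072, 0.2997, 0.0562]
tool_rot: [2.477, 1.932, -0.0]
ft_force: [0.5, -0.1, 0.2]
grip_width: 0.452
grip_force: 11.9
```

```bash
python3 -c "
from h import *
s=ctrl.get_state();print(s['position'],s['ft_force'],s['joint_positions'].round(2))"
```

```text
[0.40722037 0.29968161 0.05621062] [ 0.48136897 -0.05475681  0.17543089] [ 0.12  0.32 -0.9   1.98  0.3   0.98 -1.17]
```

Converted, 0.257 m / 0.8 = 0.3213, -0.247 m / 0.8 = -0.3088, 0.152 rad / 3.1416 = 0.0484.

>>> inch_along(deltas={"sx": [0,0,0,0,0,0,-0.05,-0.1,-0.15,-0.2,-0.25,-0.2838,-0.2875,-0.29,-0.2938,-0.3,-0.3038,-0.3063,-0.3088,-0.3088],"sy": [0,0,0,0,0,0,0.0175,0.035,0.0525,0.07,0.0875,0.1,0.125,0.1625,0.2,0.2375,0.275,0.3,0.3213,0.3213],"sz": [-0.025,-0.0625,-0.1125,-0.1625,-0.2125,-0.2625,-0.3,-0.3,-0.3,-0.3,-0.3,-0.3,-0.3,-0.3,-0.3,-0.3,-0.3,-0.3,-0.3,-0.3],"turn": [0,0,0,0,0,0,0,0,0.0159,0.0318,0.0477,0.0484,0.0484,0.0484,0.0484,0.0484,0.0484,0.0484,0.0484,0.0484],"jaw": [0,0,0,0,0,0,0,0,0,0,0,0,0,0,0,0,0,0,0,0]})

```text
time: 6.4
position: [0.5974, -0.0038, 0.2948]
tool_rot: [-2.617, -1.735, 0.001]
ft_force: [-0.1, 0.3, -1.7]
grip_width: 0.451
grip_force: 11.8
```

```bash
python3 - <<'E'
from h import *
s=ctrl.get_state();print(s["position"],s["grip_width"],s["joint_positions"].round(2),R.from_rotvec(s["tool_rot"]).as_matrix().round(3))
c=cam("wrist");im=snap("wrist","w2");cv2.imwrite("pics/w2c.png",cv2.resize(im[:,:,::-1],(640,400)))
for P in [(.5967,-.0024,.054),(.56,-.09,.2)]: print(proj(c,P))
E
```

```text
[ 0.59741825 -0.00380499  0.29482851] 0.45075133189148386 [ 0.5   0.25 -0.65  1.49  0.15  1.46 -0.55] [[ 0.389  0.921 -0.002]
 [ 0.921 -0.389  0.001]
 [ 0.    -0.002 -1.   ]]
[317.56539174 173.72615517]
[317.67081782 307.96560568]
```

View pics/w2c.png

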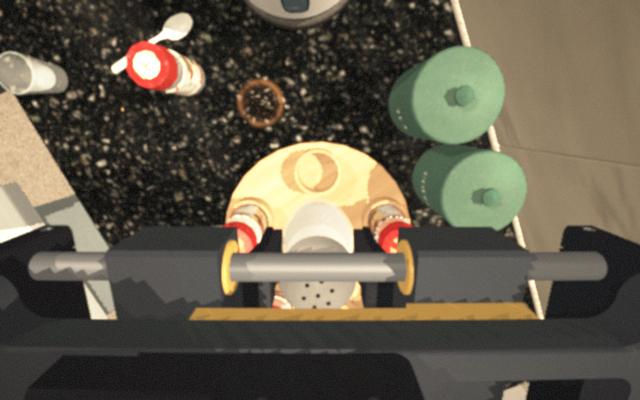

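The rim of well b is visible around (316,172), which matches the predicted (317.6,173.7). I'll descend in steps.

Converted, 0.195 m / 0.8 = 0.2438, 0.19 m / 0.8 = 0.2375.

>>> inch_along(deltas={"sx": [0.0013,0.0013,0.0013,0.0013,0.0013,0.0013,0.0013,0.0013,0.0013,0.0013,0.0013],"sy": [-0.0013,-0.0013,-0.0013,-0.0013,-0.0013,-0.0013,-0.0013,-0.0013,-0.0013,-0.0013,-0.0013],"sz": [0.05,0.1,0.15,0.1875,0.2063,0.2188,0.225,0.2313,0.2375,0.2438,0.2438],"turn": [0,0,0,0,0,0,0,0,0,0,0],"jaw": [0,0,0,0,0,0,0,0,0,0,0]})

```text
time: 7.55
position: [0.5956, -0.0012, 0.1009]
tool_rot: [-2.617, -1.738, 0.001]
ft_force: [-0.2, -1.0, -1.4]
grip_width: 0.449
grip_force: 11.8
```

```bash
python3 -c "
from h import *
s=ctrl.get_state();print(s['position'],s['ft_force'],s['torque'])"
```

```text
[ 0.59557678 -0.00123458  0.10085709] [-0.20337726 -0.97320424 -1.39408709] [-0.04002499 -0.07909527  0.00272455]
```

Converted, 0.015 m / 0.8 = 0.0188, 0.014 m / 0.8 = 0.0175.

>>> inch_along(deltas={"sx": [0,0,0,0,0,0,0,0,0,0],"sy": [0,0,0,0,0,0,0,0,0,0],"sz": [0.005,0.01,0.015,0.0175,0.0188,0.0188,0.0188,0.0188,0.0188,0.0188],"turn": [0,0,0,0,0,0,0,0,0,0],"jaw": [0,0,0,0,0,0,0.75,0.75,0.75,0.75]})

```text
time: 8.55
position: [0.5959, -0.0011, 0.0863]
tool_rot: [2.617, 1.738, 0.0]
ft_force: [0.1, -0.1, 0.3]
grip_width: 0.708
grip_force: 0.0
```

```bash
python3 -c "
from h import *
s=ctrl.get_state();print(s['position'],s['ft_force'],s['grip_width'])"
```

```text
[ 0.59588054 -0.00113163  0.08630476] [ 0.05281686 -0.12262607  0.27276559] 0.7084557215634635
```

Converted, -0.204 m / 0.8 = -0.255, 0.072 m / 0.8 = 0.09, 0.61 rad / 3.1416 = 0.1942.

>>> inch_along(deltas={"sx": [0,0,0,0,0,0.025,0.0438,0.0625,0.075,0.09,0.09,0.09],"sy": [0,0,0,0,0,-0.0625,-0.125,-0.175,-0.225,-0.255,-0.255,-0.255],"sz": [-0.025,-0.0625,-0.125,-0.1875,-0.2375,-0.2375,-0.2375,-0.2375,-0.2375,-0.2375,-0.2375,-0.2375],"turn": [0,0,0,0,0,0.0477,0.0955,0.1432,0.1942,0.1942,0.1942,0.1942],"jaw": [0.75,0.75,0.75,1,1,1,1,1,1,1,1,1]})

```text
time: 9.75
position: [0.4357, 0.1444, 0.2766]
tool_rot: [3.016, 0.874, 0.002]
ft_force: [-0.6, 0.3, -0.6]
grip_width: 1.002
grip_force: 0.0
```

```bash
python3 - <<'E'
from h import *
s=ctrl.get_state();Rm=R.from_rotvec(s["tool_rot"]).as_matrix();print(s["position"],s["joint_positions"].round(2),Rm.round(3))
c=cam("wrist");im=snap("wrist","w3");bg=np.ascontiguousarray(im[:,:,::-1])
g=cv2.cvtColor(bg,cv2.COLOR_BGR2HSV)
r=(((g[...,0]<8)|(g[...,0]>172))&(g[...,1]>130)&(g[...,2]>90)).astype(np.uint8);r[240:]=0
n,l,st,ce=cv2.connectedComponentsWithStats(r)
for i in range(1,n):
    if st[i,4]>80:
        x,y,w,h,a=st[i];q=onz(c,x+(w-1)/2,y+(h-1)/2,.1);print(st[i],q,Rm.T@(q-s["position"]))
print(proj(c,(.488,.1767,.106)))
E
```

```text
[0.43568335 0.14437383 0.2765966 ] [ 0.42 -0.1  -0.73  1.82 -0.07  1.4  -1.31] [[ 0.845  0.535  0.002]
 [ 0.535 -0.845 -0.001]
 [ 0.001  0.002 -1.   ]]
[ 293  105   47   48 1076] [0.48436436 0.17698741 0.1       ] [ 0.05846658 -0.00186871  0.1766296 ]
[618 110  22  48 760] [ 0.65630551 -0.10169868  0.1       ] [0.05476339 0.32556922 0.17725078]
[460 212  41  28 555] [ 0.4930921  -0.03305489  0.1       ] [-0.0464606   0.18029646  0.1769115 ]
[318.17440187 125.69126564]
```

Converted, 0.1825 m / 0.8 = 0.2281, 0.06 m / 0.8 = 0.075.

>>> inch_along(deltas={"sx": [0.0375,0.075,0.075,0.075,0.075,0.075,0.075,0.075,0.075,0.075,0.075,0.075,0.075,0.075,0.075,0.075,0.075],"sy": [-0.0013,-0.0013,-0.0013,-0.0013,-0.0013,-0.0013,-0.0013,-0.0013,-0.0013,-0.0013,-0.0013,-0.0013,-0.0013,-0.0013,-0.0013,-0.0013,-0.0013],"sz": [0,0,0,0.0625,0.1125,0.1625,0.2,0.2188,0.2281,0.2281,0.2281,0.2281,0.2281,0.2281,0.2281,0.2281,0.2281],"turn": [0,0,0,0,0,0,0,0,0,0,0,0,0,0,0,0,0],"jaw": [1,1,1,1,1,1,1,1,1,1,0,0,0,0,0,0,0]}, squeeze=15)

```text
time: 11.5
position: [0.4859, 0.1772, 0.0938]
tool_rot: [3.018, 0.873, 0.0]
ft_force: [-1.2, -0.2, 1.3]
grip_width: 0.508
grip_force: 15.0
```

```bash
python3 -c "
from h import *
s=ctrl.get_state();print(s['position'],s['ft_force'],s['joint_positions'].round(2));print(R.from_rotvec(s['tool_rot']).as_matrix().round(3))"
```

```text
[0.48586276 0.17722196 0.09379522] [-1.20264577 -0.2342727   1.29974897] [ 0.31  0.25 -0.78  1.93  0.2   1.05 -1.57]
[[ 0.846  0.534  0.   ]
 [ 0.534 -0.846 -0.   ]
 [ 0.     0.    -1.   ]]
```

Converted, 0.356 m / 0.8 = 0.445, 0.299 m / 0.8 = 0.3738, -1.239 rad / 3.1416 = -0.3944.

>>> inch_along(deltas={"sx": [0,0,0,0,0,0,-0.025,-0.0563,-0.0875,-0.1225,-0.155,-0.1875,-0.215,-0.245,-0.2188,-0.1938,-0.1625,-0.1388,-0.1388,-0.1388],"sy": [0,0,0,0,0,0,0.0375,0.0875,0.1375,0.1875,0.2375,0.2875,0.3313,0.3738,0.3938,0.4125,0.4313,0.445,0.445,0.445],"sz": [-0.025,-0.0625,-0.1125,-0.1625,-0.2125,-0.2625,-0.3,-0.3,-0.3,-0.3,-0.3,-0.3,-0.3,-0.3,-0.3,-0.3,-0.3,-0.3,-0.3,-0.3],"turn": [0,0,0,0,0,0,-0.0382,-0.0764,-0.1146,-0.1528,-0.191,-0.2292,-0.2674,-0.3056,-0.3438,-0.382,-0.3944,-0.3944,-0.3944,-0.3944],"jaw": [0,0,0,0,0,0,0,0,0,0,0,0,0,0,0,0,0,0,0,0]})

```text
time: 13.5
position: [0.5817, -0.1829, 0.3327]
tool_rot: [-1.948, -2.462, 0.001]
ft_force: [0.2, -0.3, -2.6]
grip_width: 0.507
grip_force: 15.0
```

```bash
python3 - <<'E'
from h import *
s=ctrl.get_state();Rm=R.from_rotvec(s["tool_rot"]).as_matrix();print(s["position"],s["grip_width"],s["joint_positions"].round(2),Rm.round(3))
c=cam("wrist");im=snap("wrist","w4")
print(proj(c,(.5819,-.1825,.054)), Rm.T@(np.array([.5819,-.1825,.03+.0938])-s["position"]))
snap("top","top1")
ct=cam("top");print(proj(ct,(.5819,-.1825,.054)),proj(ct,(.5967,-.0024,.12)))
E
```

```text
[ 0.58171766 -0.18286933  0.33271407] 0.5066276888823413 [ 0.65  0.24 -0.47  1.39  0.11  1.53  0.41] [[-0.23   0.973 -0.002]
 [ 0.973  0.23   0.001]
 [ 0.001 -0.002 -1.   ]]
[318.81463014 170.22152162] [3.14277353e-05 6.25843549e-04 2.08913541e-01]
[365.13157585 170.7340038 ] [313.78280222 159.9254516 ]
```

Converted, 0.195 m / 0.8 = 0.2438, 0.19 m / 0.8 = 0.2375.

>>> inch_along(deltas={"sx": [0,0,0,0,0,0,0,0,0,0,0],"sy": [0,0,0,0,0,0,0,0,0,0,0],"sz": [0.05,0.1,0.15,0.1875,0.2063,0.2188,0.225,0.2313,0.2375,0.2438,0.2438],"turn": [0,0,0,0,0,0,0,0,0,0,0],"jaw": [0,0,0,0,0,0,0,0,0,0,0]})

```text
time: 14.7
position: [0.5817, -0.1831, 0.1383]
tool_rot: [-1.95, -2.462, 0.001]
ft_force: [-0.5, 0.3, -1.5]
grip_width: 0.503
grip_force: 15.0
```

```bash
python3 -c "
from h import *
s=ctrl.get_state();print(s['position'],s['ft_force'],s['torque'])"
```

```text
[ 0.58167132 -0.18313396  0.13831428] [-0.51745924  0.26542391 -1.505928  ] [-0.00131071 -0.09450284  0.00290913]
```

Converted, -0.19 m / 0.8 = -0.2375, -0.15 m / 0.8 = -0.1875.

>>> inch_along(deltas={"sx": [0,0,0,0,0,0,0,0,0,0,0,0,0,0,0,0,0],"sy": [0,0,0,0,0,0,0,0,0,0,0,0,0,0,0,0,0],"sz": [0.005,0.01,0.015,0.0175,0.0194,0.0194,0.0194,0.0194,0.0194,0.0194,-0.0125,-0.0625,-0.125,-0.1875,-0.2375,-0.2375,-0.2375],"turn": [0,0,0,0,0,0,0,0,0,0,0,0,0,0,0,0,0],"jaw": [0,0,0,0,0,0,0.75,0.75,0.75,0.75,0.75,0.75,0.75,0.75,0.75,1,1]})

```text
time: 16.4
position: [0.5823, -0.1831, 0.3296]
tool_rot: [1.949, 2.461, 0.001]
ft_force: [0.2, -0.9, -0.5]
grip_width: 0.854
grip_force: 0.0
```

```bash
python3 - <<'E'
from h import *
s=ctrl.get_state();Rm=R.from_rotvec(s["tool_rot"]).as_matrix();print(s["position"],s["ft_force"],s["grip_width"],s["joint_positions"].round(2),Rm.round(3))
c=cam("wrist");snap("wrist","w5")
E
```

```text
[ 0.58233993 -0.18306333  0.32963625] [ 0.17050534 -0.93317871 -0.54208371] 0.8536007137363445 [ 0.65  0.24 -0.47  1.4   0.11  1.52  0.41] [[-0.229  0.973  0.002]
 [ 0.973  0.229 -0.001]
 [-0.001  0.002 -1.   ]]
```

```bash
python3 - <<'E'
from h import *
c=cam("wrist");print(proj(c,(.56,-.09,.2)))
a=cv2.imread("pics/w5.png");cv2.imwrite("pics/w5c.png",cv2.resize(a[10:250,190:430],None,fx=2.5,fy=2.5,interpolation=3))
E
```

```text
[319.00582528  86.43488173]
```

View pics/w5c.png

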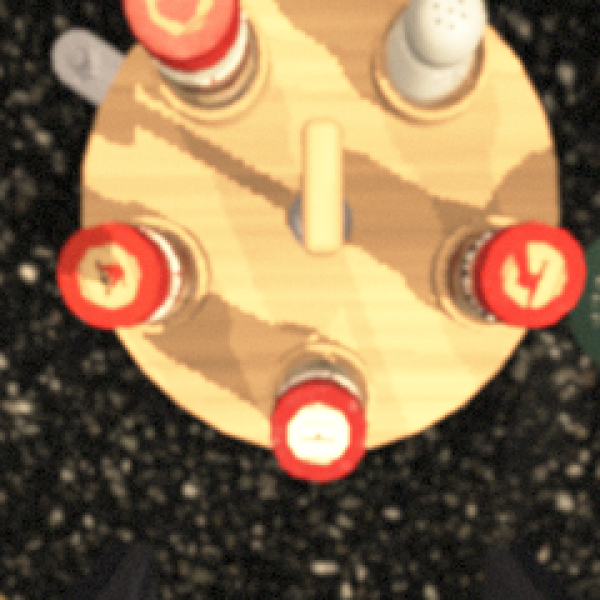

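Both pieces stand upright in their wells. The handle is parallel to the image's vertical, so the fingers are already aligned with it. The nose tip is at crop (55,50). I'll measure the nose and grip the handle.

The manual's scale: shifts go in shares of 800 mm and turns go in shares of pi rad. Converting my numbers, 0.1446 m / 0.8 = 0.1808, 0.0956 m / 0.8 = 0.1195.

```bash
python3 - <<'E'
from h import *
c=cam("wrist");C=lambda x,y:(190+x/2.5-.3,10+y/2.5-.3)
h=onz(c,*C(322,180),.2)[:2];p=onz(c,*C(321,220),.032)[:2];print("handle",h,"post",p)
ax=np.array([.5605,-.0895])
for n,u,z in(("tip",C(54,48),.008),("stud",C(82,62),.017),("shaker cap",C(446,28),.03+.085),("jar cap",C(319,430),.136),("LF",C(180,15),.136),("RF",C(112,277),.136),("back",C(533,275),.136)):
    q=onz(c,*u,z)[:2];d=q-ax;print(n,q,np.linalg.norm(d),np.degrees(np.arctan2(d[1],d[0])))
E
```

```text
handle [ 0.55872948 -0.08645003] post [ 0.55891377 -0.088602  ]
tip [ 0.39481572 -0.03211496] 0.17534059429486873 160.89638198689673
stud [ 0.41402025 -0.03724314] 0.1555220119337642 160.36606677911212
shaker cap [ 0.59351205 -0.00656726] 0.0892616083494296 68.29457332078644
jar cap [ 0.57995766 -0.18206967] 0.09459251742759578 -78.12953239475823
LF [ 0.48860917 -0.03231314] 0.09186201105568804 141.49887352445725
RF [ 0.47917123 -0.13764401] 0.09451039459684987 -149.37583401220124
back [ 0.65305761 -0.096018  ] 0.09278683138659347 -4.028174725241909
```

>>> inch_along(deltas={"sx": [0.05,0.1,0.1195,0.1195,0.1195,0.1195,0.1195,0.1195,0.1195,0.1195],"sy": [0,0,-0.0005,-0.0005,-0.0005,-0.0005,-0.0005,-0.0005,-0.0005,-0.0005],"sz": [0,0,0,0,0.05,0.1,0.1375,0.1625,0.1808,0.1808],"turn": [0,0,0,0,0,0,0,0,0,0],"jaw": [0.6,0.6,0.6,0.6,0.6,0.6,0.6,0.6,0.6,0.6]}, squeeze=8)

```text
time: 17.45
position: [0.5581, -0.0917, 0.1812]
tool_rot: [-1.95, -2.457, 0.004]
ft_force: [0.2, -0.3, 0.6]
grip_width: 0.602
grip_force: 0.0
```

```bash
python3 -c "
from h import *
s=ctrl.get_state();print(s['position'],s['ft_force'])"
```

```text
[ 0.55809792 -0.09169895  0.18124705] [ 0.1669348  -0.25298262  0.5543494 ]
```

Converted, -0.003 m / 0.8 = -0.0038, 0.0025 m / 0.8 = 0.0031.

>>> inch_along(deltas={"sx": [0.0031,0.0031,0.0031,0.0031,0.0031,0.0031,0.0031,0.0031,0.0031,0.0031],"sy": [0.0025,0.0025,0.0025,0.0025,0.0025,0.0025,0.0025,0.0025,0.0025,0.0025],"sz": [-0.0038,-0.0038,-0.0038,-0.0038,-0.0038,-0.0038,-0.0038,-0.0038,-0.0038,-0.0038],"turn": [0,0,0,0,0,0,0,0,0,0],"jaw": [0.6,0.6,0,0,0,0,0,0,0,0]}, squeeze=15)

```text
time: 18.45
position: [0.561, -0.0874, 0.1871]
tool_rot: [1.951, 2.463, -0.0]
ft_force: [0.1, 0.6, -0.1]
grip_width: 0.158
grip_force: 15.0
```

```bash
python3 -c "
from h import *
s=ctrl.get_state();print(s['position'],s['ft_force'],s['torque'],s['joint_positions'].round(2));print(R.from_rotvec(s['tool_rot']).as_matrix().round(3))"
```

```text
[ 0.56098949 -0.08736039  0.18712317] [ 0.09230576  0.55132469 -0.05481808] [-0.0237399  -0.08617763  0.04260947] [ 0.57  0.22 -0.53  1.72  0.12  1.24  0.25]
[[-0.229  0.973 -0.   ]
 [ 0.973  0.229 -0.   ]
 [-0.    -0.    -1.   ]]
```

Converted, -0.05 rad / 3.1416 = -0.0159.

>>> inch_along(deltas={"sx": [0,0,0,0,0,0,0,0,0,0,0,0,0,0,0,0,0,0,0,0],"sy": [0,0,0,0,0,0,0,0,0,0,0,0,0,0,0,0,0,0,0,0],"sz": [0,0,0,0,0,0,0,0,0,0,0,0,0,0,0,0,0,0,0,0],"turn": [-0.0016,-0.0048,-0.0095,-0.0159,-0.0239,-0.0334,-0.043,-0.0525,-0.0621,-0.0716,-0.0812,-0.0907,-0.1003,-0.1098,-0.1194,-0.1289,-0.1385,-0.148,-0.1576,-0.1671],"jaw": [0,0,0,0,0,0,0,0,0,0,0,0,0,0,0,0,0,0,0,0]})

```text
time: 20.45
position: [0.5606, -0.0875, 0.1871]
tool_rot: [-1.241, -2.885, 0.001]
ft_force: [-4.9, -0.9, 4.1]
grip_width: 0.159
grip_force: 15.0
```

```bash
python3 -c "
from h import *
s=ctrl.get_state();print(s['position'],s['ft_force'],s['torque'],s['joint_positions'].round(2));print(R.from_rotvec(s['tool_rot']).as_matrix().round(3))"
```

```text
[ 0.56060057 -0.087523    0.18711545] [-4.90568208 -0.92376398  4.12767194] [-0.21781398  0.9096536  -0.02006338] [ 0.62  0.23 -0.58  1.72  0.13  1.24  0.76]
[[-0.688  0.726 -0.001]
 [ 0.726  0.688 -0.   ]
 [ 0.    -0.001 -1.   ]]
```

Converted, -0.001 m / 0.8 = -0.0013, -0.0005 m / 0.8 = -0.0006, -0.6 rad / 3.1416 = -0.191.

>>> inch_along(deltas={"sx": [0.0006,0.0013,0.0013,0.0013,0.0013,0.0013,0.0013,0.0013,0.0013,0.0013,0.0013,0.0013,0.0013,0.0013,0.0013,0.0013,0.0013,0.0013,0.0013,0.0013],"sy": [-0.0006,-0.0013,-0.0013,-0.0013,-0.0013,-0.0013,-0.0013,-0.0013,-0.0013,-0.0013,-0.0013,-0.0013,-0.0013,-0.0013,-0.0013,-0.0013,-0.0013,-0.0013,-0.0013,-0.0013],"sz": [0,0,0,0,0,0,0,0,0,0,0,0,0,0,0,0,0,0,0,0],"turn": [-0.0095,-0.0191,-0.0286,-0.0382,-0.0477,-0.0573,-0.0668,-0.0764,-0.0859,-0.0955,-0.105,-0.1146,-0.1241,-0.1337,-0.1432,-0.1528,-0.1623,-0.1719,-0.1814,-0.191],"jaw": [0,0,0,0,0,0,0,0,0,0,0,0,0,0,0,0,0,0,0,0]})

```text
time: 22.45
position: [0.5602, -0.088, 0.1871]
tool_rot: [0.333, 3.122, -0.001]
ft_force: [3.9, -4.1, -3.7]
grip_width: 0.159
grip_force: 15.0
```

>>> inch_along(deltas={"sx": [0,0,0,0,0,0,0,0,0,0,0,0,0,0,0,0,0,0,0,0],"sy": [0,0,0,0,0,0,0,0,0,0,0,0,0,0,0,0,0,0,0,0],"sz": [0,0,0,0,0,0,0,0,0,0,0,0,0,0,0,0,0,0,0,0],"turn": [-0.0095,-0.0191,-0.0286,-0.0382,-0.0477,-0.0573,-0.0668,-0.0764,-0.0859,-0.0955,-0.105,-0.1146,-0.1241,-0.1337,-0.1416,-0.148,-0.1528,-0.156,-0.1585,-0.1585],"jaw": [0,0,0,0,0,0,0,0,0,0,0,0,0,0,0,0,0,0,0,0]})

```text
time: 24.45
position: [0.5603, -0.0884, 0.1871]
tool_rot: [-0.444, 3.109, -0.002]
ft_force: [3.3, -4.0, -2.7]
grip_width: 0.162
grip_force: 15.0
```

```bash
python3 - <<'E'
from h import *
s=ctrl.get_state();Rm=R.from_rotvec(s['tool_rot']).as_matrix();print(s['position'],s['ft_force'],s['torque'],s['joint_positions'].round(2),"y ang",np.degrees(np.arctan2(Rm[1,1],Rm[0,1])))
snap("wrist","w6");snap("top","top2");snap("side","side2")
cw=cam("wrist");ct=cam("top")
for c in(cw,ct):
  print([proj(c,P).round(1) for P in((.395,-.032,.008),(.47,-.058,.12))])
a=cv2.resize(cv2.imread("pics/w6.png")[:260],(400,162)); 
t=cv2.imread("pics/top2.png")[125:245,285:395];w=cv2.imread("pics/w6.png")[0:250,:]
cv2.imwrite("pics/fin.png",cv2.hconcat([cv2.resize(t,(440,480),interpolation=3),cv2.resize(cv2.imread("pics/w6.png")[0:240,200:380],(360,480),interpolation=3)]))
E
```

```text
[ 0.56028058 -0.08839729  0.18714756] [ 3.34173301 -4.04294417 -2.70835452] [-0.82082079 -0.92359343  0.0253748 ] [ 0.73  0.25 -0.72  1.71  0.17  1.24  1.83] y ang 106.27019611690267
[array([421.6,  41. ]), array([399.7, 105.9])]
[array([327. , 227.3]), array([333.8, 191.1])]
```

View pics/fin.png

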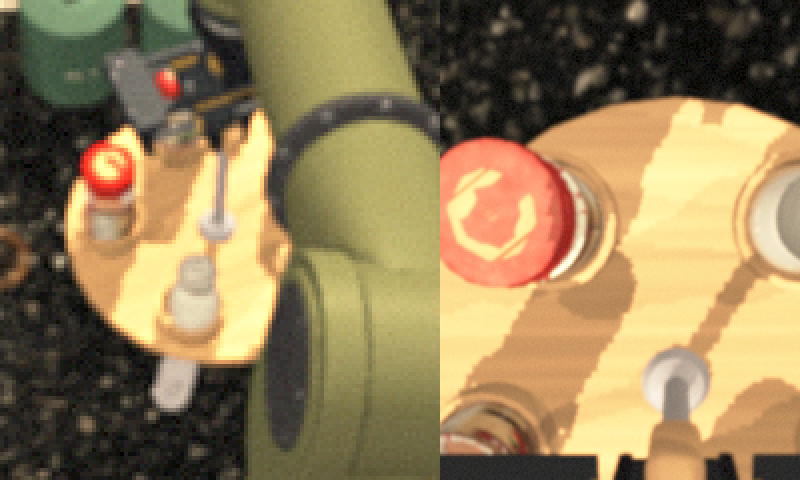

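The shaker stands over the nose line: in the left half the post is at (217,227), the shaker at (193,300) and the nose tip at (173,408). I'll check the angle numerically.

```bash
python3 - <<'E'
from h import *
ct=cam("top");cw=cam("wrist");T=lambda x,y:(285+x/4-.4,125+y/4-.4)
ax=np.array([.5597,-.0888])
def show(n,q): d=q[:2]-ax;print(n,q[:2].round(4),np.linalg.norm(d).round(4),np.degrees(np.arctan2(d[1],d[0])).round(1))
show("top cap",onz(ct,*T(196,273),.03+.078));show("top collar",onz(ct,*T(191,312),.042));show("nose tip",onz(ct,*T(171,411),.008));show("nose mid",onz(ct,*T(177,383),.011));show("jar LF cap",onz(ct,*T(107,171),.1255))
im=cv2.imread("pics/w6.png");g=cv2.cvtColor(im,cv2.COLOR_BGR2HSV)
w=((g[...,1]<45)&(g[...,2]>90)).astype(np.uint8);w[220:]=0;w=cv2.morphologyEx(w,2,np.ones((3,3),np.uint8))
n,l,st,ce=cv2.connectedComponentsWithStats(w)
for i in range(1,n):
    if st[i,4]>150 and 300<ce[i][0]<520: print(st[i],ce[i].round(1)); show("  z.05",onz(cw,*ce[i],.05));show("  z.008",onz(cw,*ce[i],.008))
print(ctrl.get_state()["time"])
E
```

```text
top cap [ 0.4704 -0.0578] 0.0946 160.8
top collar [ 0.4702 -0.0562] 0.0953 160.0
nose tip [ 0.3949 -0.0331] 0.174 161.3
nose mid [ 0.4194 -0.0404] 0.1484 161.0
jar LF cap [0.5639 0.0084] 0.0973 87.5
[391  44  26  35 458] [403.5  60.9]
  z.05 [ 0.4268 -0.0511] 0.1382 164.2
  z.008 [ 0.4169 -0.0427] 0.1501 162.1
[302 181  14  23 183] [308.  191.5]
  z.05 [ 0.5592 -0.0979] 0.0092 -93.2
  z.008 [ 0.5691 -0.0965] 0.0121 -39.6
24.6
```

Converted, -0.009 rad / 3.1416 = -0.0029.

>>> inch_along(deltas={"sx": [0,0,0,0,0,0],"sy": [0,0,0,0,0,0],"sz": [0,0,0,0,0,0],"turn": [-0.0013,-0.0029,-0.0029,-0.0029,-0.0029,-0.0029],"jaw": [0,0,0,0,0,0]})

```text
time: 25.2
position: [0.5603, -0.0884, 0.1872]
tool_rot: [-0.458, 3.107, -0.003]
ft_force: [4.4, -4.0, -3.0]
grip_width: 0.16
grip_force: 15.0
```

```bash
python3 -c "
from bench import ctrl, get_image, camera_model
print(ctrl.get_state()['qd'].round(4)); print(ctrl.close_job())"
```

```text
[ 0.0022  0.0007 -0.0006 -0.0008  0.0003 -0.0004 -0.0004]
the job is handed in; nothing more can be done
None
```

The shaker (well_b) and the jar (well_a) were set down upright and released, the carousel was turned until the shaker lined up with the nose to within my measurement error (about 1°), and the job was handed in at 25 s with the handle still gripped.

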